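Count a sample tube, draw it from the rack and hold it tilted for inspection

TASK

Count the sample by pushing the lever of the bench counter all the way over, away from the robot, to its stop and letting it spring back by itself. Then draw the one tube that stands in the rack's row nearer the robot straight up out of the rack and tip it over to about 45 degrees from upright, cap end still the higher, with the whole tube at least 15 cm above the worktop, as if to inspect it. Leave the other tubes and the things standing around where they are, and finish with the gripper still holding the tube there, raised, tilted and at rest.

Things in the scene. Friction and masses are not known exactly. Their poses are not given: they have to be found in the camera images.
- counter: Bench stroke counter, fixed to the worktop: steel base plate 104 x 76 x 6 mm, on it a grey housing 66 x 54 mm whose top is 50 mm (number drums 58 mm) above the worktop. Origin: centre of the underside of the plate, on the worktop; z up; -x is its front, roughly towards the robot; y to the left. On its right (-y) side, at y = -39 mm, a lever swings in a plane parallel to its xz plane.
- lever (a joint): Angle of the counter's lever, rad: 0 at rest (leaning 0.4 rad from upright to the counter's -x side), 0.8 at its stop (leaning 0.4 rad to +x). Positive turns move the knob in the counter's +x direction. A spring returns it to 0; at the knob about 1 N starts it and 3.2 N holds it at the stop. It is fully over from about 0.72.
- lever_knob (a point): Centre of the black ball knob, 22 mm in diameter, on the end of the lever, a bar 8 mm thick and 75 mm long from its pivot to the knob's centre. The pivot lies at (0, -39, 32) mm in the counter's frame, so the knob's centre is about 101 mm above the worktop at rest and at the stop, 107 mm midway.
- rack: White sample tube rack, fixed to the worktop, 62 mm (x) by 210 mm (y) by 78 mm high. Origin: centre of its underside, on the worktop; z up; its -x side is roughly towards the robot. Two rows of six 16 mm square places, at x = -15 mm (the row nearer the robot) and x = +15 mm, y = -80, -48, -16, 16, 48, 80 mm. Floor plate top at 4 mm, perforated plates at 30 to 33 mm and 58 to 61 mm; end plates at y = -105 to -101 and 101 to 105 mm reach 78 mm up, all else ends at 61 mm.
- tube: The sample tube to take: the only one in the rack's row nearer the robot, in any one of its four middle places; the places beside it and right behind it are empty. Closed blood tube 92 mm long, about 15 g: body 12.6 mm in diameter, cap 16.6 mm in diameter over the top 16 mm. Origin: centre of its round bottom, 4 mm above the worktop at the start; z runs along the tube to the cap. It stands loosely, with about 2 mm play all round.
- tube_cap (a point): Centre of the cap of that tube, 84 mm up the tube's axis from its bottom: 88 mm above the worktop at the start.
- tube_b: An equal tube in the far row, at the rack's -y end. Leave it. Origin at its bottom, z towards the cap.
- tube_c: An equal tube in the far row, at the rack's +y end. Leave it. Origin at its bottom, z towards the cap.
- vial: Small vial, 32 mm in diameter, 75 mm high, standing between the rack and the counter, nearer the robot. Leave it. Origin: centre of its underside.
- specimen_cup: Lidded specimen cup, 62 mm in diameter, 65 mm high, standing behind the work. Leave it. Origin: centre of its underside.
- reagent_bottle: Reagent bottle with screw cap, 44 mm in diameter, 120 mm high, standing behind the work, to the right. Leave it. Origin: centre of its underside.

How it is judged:
By the outcome, as a careful person would: the job done as asked, in the order asked, and still so for the second after the job is handed in, while the arm keeps its last pose, push and grip.
It also fails if it takes over 54 s, if anything falls off the work surface, if the arm or the gripper's body presses on something with over 40 N, if the wrist force passes 120 N, or if a joint passes its speed limit or range.

ROBOT

A 7-joint arm with a two-finger parallel gripper is mounted at the origin on a cart in front of the work surface, level with it; the furniture and walls round the work are solid. World frame = base frame: x ahead of the robot, y to its left, z up, the work surface at z = 0. Lengths are in m, angles in rad, forces in N, time in s.
With the tool pointing down it reaches from about 0.4 to 0.875 m from the base axis. Payload 6.5 kg.
Tool frame: the origin (TCP) lies midway between the tips of the shut fingers; the grasp point (between the pads) lies 19 mm behind it; z points along the fingers, x is the direction in which the jaws open and shut, and the axes are right-handed (so a half turn about z gives the same grasp; the last joint's range is limited). The gripper opens to 85 mm and grips with 20 to 120 N. Pads are 22 mm wide; open, the fingers measure 114 mm over their backs; the gripper's body (76 mm by 85 mm) begins 54 mm behind the grasp point. The pads swing forward as they close: fully open they stand 13 mm farther back than shut.
Start: joints at [1.076, 0.536, -0.004, 1.538, 0.003, 1.067, -0.071], TCP at [0.27, -0.591, 0.231] pointing down, gripper open.
Joint ranges: [-2.7, 2.7], [-0.37, 2.16], [-1.27, 1.26], [0.24, 2.4], [-1.31, 4.45], [0.19, 1.91], [-2.76, 2.76]. Speed limits (rad/s): [2.39, 2.39, 3.14, 3.14, 3.14, 3.14, 3.14].

INTERFACE

Orientations are given as a unit quaternion [x, y, z, w].
In Python, from station import monitor, imaging, job gives the robot as it stands. The module is installed in compiled form; this text tells all that it offers.
- The arm moves only by the tool servo_tool, never from a script. Its argument "moves" is a list of rows, each a list of 6 numbers: the shift along the tool's x, y, z in units of 0.4 m (1.0 is 0.4 m), then the turn, a rotation vector about the tool's x, y, z in units of 120 degrees (1.0 is 120 degrees). In form: [[dx, dy, dz, ax, ay, az], ...]. A call has 1 to 12 rows; each row is the pose to reach, as a shift and turn from the pose commanded when the call began, along the tool's axes at that moment; what a row does not reach only later rows make up. A row lasts 1/8 s, in which the tool goes at most 62.5 mm and 10.7 degrees, less where a joint would pass 70% of its speed; a pose out of reach is approached as far as the arm can. A call with a number of a shift or a turn outside -1 to 1 is refused whole. A call with a gripper value outside its range is refused whole. "hand" is the opening, from 0 (shut) to 1 (fully open), set as the call begins (left out, the last holds). The fingers move at their own pace and stop on an object; "grip_force" is the grip in N (left out, the last holds). Time passes only in rows, so rows that repeat a pose let the fingers close. It gives the time, the measured TCP pose, the force and the opening at its end, in the units of the state.
- monitor.state(): the state, without advancing time (a new reading comes with each control period).
- imaging.read_camera(name): name is "scene" or "top"; returns a dict with "pixels" (384x512x3 uint8, red, green, blue), "K" (3x3 intrinsics, pixels), "dist_coeffs" ([k1, k2, p1, p2, k3] as OpenCV has them; the pictures are not rectified), "rvec" (rotation vector, rad) and "tvec" (3), from world to camera coordinates, as OpenCV has them. Camera axes: x right, y down, z forward; pixel columns grow to the right and rows downward; lengths in m; the calibration is good to about 2 mm. A picture is of the moment at which its call begins. There is no depth.
- job.sign_off(): hands the job in, once; it reports no verdict.
Trained networks look in the newest picture that a camera, given by its name, has taken for a name from the list of things; names that differ only in an ending like _2 or _b are one class to them, and where a whole thing is asked for, a point or a joint stands for the part that bears it (a point fixed in the world has none). Each returns a list of dicts, best first, with "confidence" (0 to 1); they miss things now and then, are a little off and sometimes report something else, mostly with a low value. They report only what shows in the picture. A call takes as long as a camera call.
- imaging.find_in(label, camera): "position" ([column, row] in pixels, amid what is visible of it).
- imaging.outline_of(label, camera): "pixels" (384x512 bool, what is visible of it) and "position" ([column, row] in pixels, amid what is visible of it).
The state is a dict: "time_s": time; "qpos": joint angles; "joint_vel": joint speeds; "joint_torque": joint torques, N m; "position": TCP position; "tool_rot": TCP orientation; "ft_force": force on the tool from outside, world axes, zero at the start; "moment": the same for the moment, N m; "opening": finger opening in m.
Only numpy, scipy, OpenCV 4.12 (cv2) and the standard library are available. Lean on these libraries where they do the work, as an engineer would, in place of code of your own. Each camera call takes 0.05 s, during which the arm holds its last target.

## Working session

There is one attempt and no reset: what is moved stays moved. The work goes in short steps, Python scripts to look and compute and a tool call to move; the robot and the scene stay as the last step left them, time stands still between calls to the robot, and variables do not carry over. Pictures are saved under pics/ and viewed, and the job is handed in when it is done.

Besides the shell and the picture viewer there is one more tool, called after ">>>" by a JSON object that holds its "method" and its "body", one argument or row to a line. servo_tool: Moves the arm, as the interface text tells. Its arguments: {"type":"object","properties":{"moves":{"type":"array","items":{"type":"array","items":{"type":"number","minimum":-1,"maximum":1}}},"hand":{"type":"number"},"grip_force":{"type":"number"}},"required":["moves"]}

```bash
mkdir -p pics
cat > h.py <<'E'
import numpy as np,cv2
from station import monitor,imaging,job
from scipy.spatial.transform import Rotation as R
def snap(c,fn):
    d=imaging.read_camera(c); cv2.imwrite('pics/'+fn,cv2.cvtColor(d['pixels'],cv2.COLOR_RGB2BGR)); return d
def ray(d,p):
    u=cv2.undistortPoints(np.array([[p]],float),np.array(d['K']),np.array(d['dist_coeffs']))[0,0]
    Rm=cv2.Rodrigues(np.array(d['rvec'],float))[0];t=np.array(d['tvec'],float).ravel()
    return -Rm.T@t, Rm.T@np.array([u[0],u[1],1])
def atz(d,p,z):
    o,v=ray(d,p); return o+v*(z-o[2])/v[2]
def proj(d,P):
    return cv2.projectPoints(np.array(P,float).reshape(-1,3),np.array(d['rvec'],float),np.array(d['tvec'],float),np.array(d['K']),np.array(d['dist_coeffs']))[0][:,0]
def tri(d1,p1,d2,p2):
    o1,v1=ray(d1,p1);o2,v2=ray(d2,p2);v1/=np.linalg.norm(v1);v2/=np.linalg.norm(v2)
    s=np.linalg.lstsq(np.c_[v1,-v2],o2-o1,rcond=None)[0]
    a,b=o1+s[0]*v1,o2+s[1]*v2
    return (a+b)/2,np.linalg.norm(a-b)
E
python3 - <<'E'
from h import *
np.set_printoptions(precision=4,suppress=True)
ds={c:snap(c,c+'0.png') for c in('scene','top')}
for c,d in ds.items(): print(c,ray(d,[256,192]))
for n in ['lever_knob','counter','tube_cap','tube','rack','vial','specimen_cup','reagent_bottle']:
    for c in ds:
        print(n,c,[(np.round(x['position'],1).tolist(),round(x['confidence'],2)) for x in imaging.find_in(n,c)])
print(monitor.state())
E
```

```text
scene (array([-0.258 , -0.4702,  0.5281]), array([ 0.7988,  0.4386, -0.4121]))
top (array([ 0.333 , -0.0279,  1.1172]), array([ 0.2223,  0.0202, -0.9749]))
lever_knob scene [([180.5, 193.7], 0.46)]
lever_knob top [([194.2, 225.4], 0.6)]
counter scene [([179.2, 208.3], 0.76)]
counter top [([189.6, 219.8], 0.66)]
tube_cap scene [([316.8, 235.9], 0.67)]
tube_cap top []
tube scene [([322.5, 238.0], 0.7), ([367.2, 239.9], 0.68), ([182.1, 200.9], 0.33)]
tube top [([194.2, 227.4], 0.51)]
rack scene [([330.4, 251.3], 0.74), ([306.9, 203.3], 0.67)]
rack top [([341.5, 223.2], 0.72)]
vial scene [([215.6, 238.0], 0.91)]
vial top []
specimen_cup scene [([304.9, 205.3], 0.88)]
specimen_cup top []
reagent_bottle scene [([339.4, 210.5], 0.87), ([318.7, 240.6], 0.2)]
reagent_bottle top [([329.4, 162.2], 0.71)]
{'time_s': 0.9, 'qpos': array([ 1.0758,  0.5364, -0.0044,  1.5379,  0.0026,  1.0673, -0.0712]), 'joint_vel': array([ 0.    ,  0.0003,  0.0004, -0.0006, -0.0017,  0.0002,  0.001 ]), 'joint_torque': array([ -0.0005, -58.3317,   1.0475, -25.9441,   0.0125,   0.0015,
        -0.    ]), 'position': array([ 0.2702, -0.5911,  0.2313]), 'tool_rot': array([ 0.8414, -0.5405, -0.    ,  0.    ]), 'ft_force': array([-1.0133,  0.2949, -0.4765]), 'moment': array([ 0.0208, -0.0452, -0.0353]), 'opening': 0.08532680747515137}
```

View pics/scene0.png

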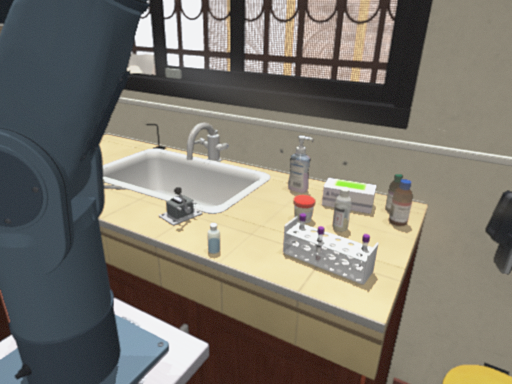

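View pics/top0.png

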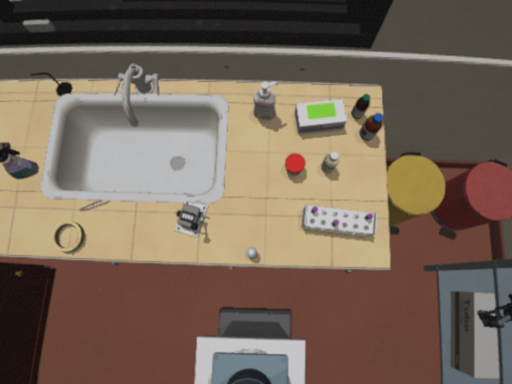

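Run:
```python
import cv2
a=cv2.imread('pics/scene0.png')[170:300,130:410];cv2.imwrite('pics/sc.png',cv2.resize(a,None,fx=2.8,fy=2.8,interpolation=cv2.INTER_CUBIC))
a=cv2.imread('pics/top0.png')[130:300,150:420];cv2.imwrite('pics/tc.png',cv2.resize(a,None,fx=2.9,fy=2.9,interpolation=cv2.INTER_CUBIC))
```

```text
(no output)
```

View pics/sc.png

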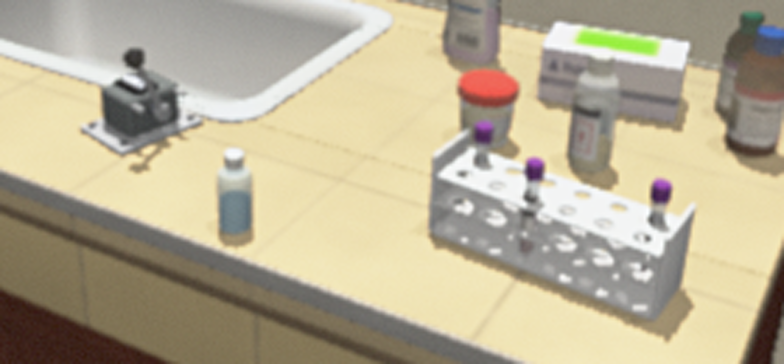

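View pics/tc.png

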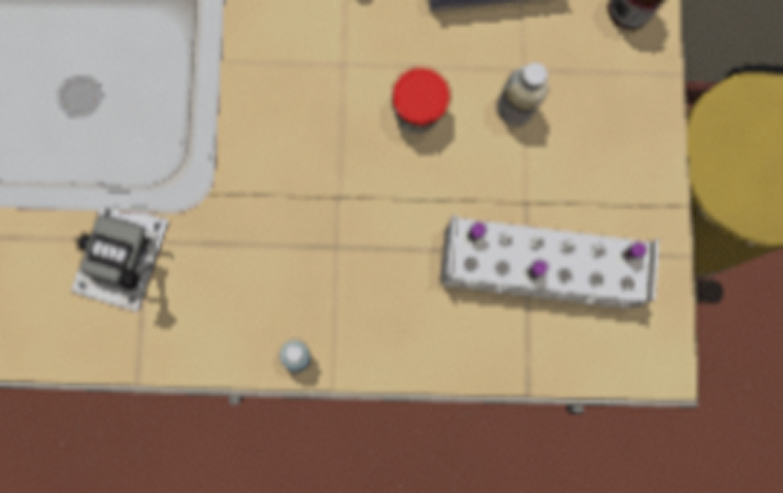

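```bash
cat > fit.py <<'E'
from h import *
from scipy.optimize import least_squares
np.set_printoptions(precision=4,suppress=True)
s=imaging.read_camera('scene');t=imaging.read_camera('top')
S=lambda x,y:[130+x/2.8,170+y/2.8]
T=lambda x,y:[150+x/2.9,130+y/2.9]
print('cap',tri(s,S(534,165),t,T(538,269)),atz(t,T(538,269),.092),atz(s,S(534,166),.09))
print('knob',tri(s,S(134,58),t,T(129,278)),atz(t,T(129,278),.101),atz(s,S(134,58),.101))
print('b',tri(s,S(660,188),t,T(637,250)),'c',tri(s,S(484,130),t,T(478,231)))
print('vial',atz(t,T(294,354),.075),atz(s,S(235,234),0.))
print('cup',atz(t,T(421,97),.065),'bottle',atz(t,T(533,76),.12),atz(s,S(600,67),.12))
# plate corners of counter top picture (z=.006): back-left, back-right, front-right, front-left
for p in [(108,209),(170,220),(135,309),(73,292)]: print('plate',atz(t,T(*p),.006))
for p in [(80,128),(203,121),(124,151)]: print('plateS',atz(s,S(*p),.006))
# rack top corners z .078 ends
for p in [(453,217),(445,285),(656,240),(650,301)]: print('rack',atz(t,T(*p),.078))
# hole
E
python3 fit.py
python3 - <<'E'
from h import *
import json
for n in['rack','counter','tube','lever_knob']:
  for c in['scene','top']:
    imaging.read_camera(c)
    for x in imaging.outline_of(n,c)[:2]:
        m=x['pixels'].astype(np.uint8); r,cc=np.where(m)
        print(n,c,x['confidence'],m.sum(),cc.min(),cc.max(),r.min(),r.max(), cv2.boxPoints(cv2.minAreaRect(np.c_[cc,r].astype(np.float32))).round(1).tolist())
E
```

```text
cap (array([ 0.4827, -0.2352,  0.0951]), np.float64(0.0011046342465836753)) [ 0.4834 -0.2363  0.092 ] [ 0.4894 -0.2326  0.09  ]
knob (array([0.4608, 0.1642, 0.1029]), np.float64(0.002477167398551766)) [0.4618 0.1636 0.101 ] [0.4634 0.1681 0.101 ]
b (array([ 0.504 , -0.3334,  0.0941]), np.float64(0.0033309518723404555)) c (array([ 0.519 , -0.1761,  0.0943]), np.float64(0.0015039267375371636))
vial [0.3951 0.0013 0.075 ] [ 0.3884 -0.0012  0.    ]
cup [ 0.6651 -0.1218  0.065 ] bottle [ 0.6731 -0.2287  0.12  ] [ 0.6453 -0.2354  0.12  ]
plate [0.5479 0.2093 0.006 ]
plate [0.5379 0.1414 0.006 ]
plate [0.4411 0.173  0.006 ]
plate [0.457  0.2404 0.006 ]
plateS [0.4576 0.2423 0.006 ]
plateS [0.5374 0.1444 0.006 ]
plateS [0.4441 0.1721 0.006 ]
rack [ 0.5359 -0.1539  0.078 ]
rack [ 0.467  -0.1462  0.078 ]
rack [ 0.518  -0.3596  0.078 ]
rack [ 0.4562 -0.3513  0.078 ]
rack scene 0.84 3241 283 377 216 283 [[274.3999938964844, 254.8000030517578], [288.20001220703125, 213.39999389648438], [381.5, 244.5], [367.70001220703125, 285.8999938964844]]
rack top 0.78 1536 302 375 206 235 [[301.20001220703125
[... 610 characters left out ...]
.0, 226.0], [325.0, 226.0], [325.0, 260.0], [316.0, 260.0]]
tube scene 0.58 75 362 368 234 248 [[361.79998779296875, 247.89999389648438], [363.1000061035156, 233.60000610351562], [368.5, 234.10000610351562], [367.20001220703125, 248.39999389648438]]
tube top 0.66 279 321 339 152 173 [[318.0, 168.39999389648438], [329.79998779296875, 148.6999969482422], [341.8999938964844, 155.89999389648438], [330.0, 175.60000610351562]]
lever_knob scene 0.62 3329 283 377 217 283 [[274.20001220703125, 254.0], [287.79998779296875, 213.89999389648438], [381.6000061035156, 245.5], [368.0, 285.70001220703125]]
lever_knob top 0.56 58 191 202 219 230 [[189.5, 226.5], [199.5, 216.5], [204.0, 221.0], [194.0, 231.0]]
```

```bash
cat > fit2.py <<'E'
from h import *
from scipy.optimize import least_squares
np.set_printoptions(precision=4,suppress=True)
s=imaging.read_camera('scene');t=imaging.read_camera('top')
S=lambda x,y:[130+x/2.8,170+y/2.8]
T=lambda x,y:[150+x/2.9,130+y/2.9]
def fit(obs,x0):
    def w(p,P):
        c,n=np.cos(p[2]),np.sin(p[2]);P=np.array(P)
        return np.array([p[0]+c*P[0]-n*P[1],p[1]+n*P[0]+c*P[1],P[2]])
    f=lambda p:np.concatenate([proj(d,w(p,P))[0]-np.array(q) for d,P,q in obs])
    r=least_squares(f,x0,loss='soft_l1'); print(r.x, r.fun.reshape(-1,2).round(1).tolist()); return r.x,w
c=[(t,(.052,.038,.006),T(108,209)),(t,(.052,-.038,.006),T(170,220)),(t,(-.052,-.038,.006),T(135,309)),(t,(-.052,.038,.006),T(73,292)),
(s,(-.052,.038,.006),S(80,128)),(s,(.052,-.038,.006),S(203,121)),(s,(-.052,-.038,.006),S(124,151)),
(t,(-.0292,-.039,.101),T(129,278)),(s,(-.0292,-.039,.101),S(134,58))]
p,w=fit(c,[.496,.19,-.27]); print('knob rest/stop',w(p,(-.0292,-.039,.101)),w(p,(.0292,-.039,.101)))
r=[(t,(.031,.105,.078),T(453,217)),(t,(-.031,.105,.078),T(445,287)),(t,(.031,-.105,.078),T(656,240)),(t,(-.031,-.105,.078),T(650,301)),
(t,(.015,-.08,.092),T(637,250)),(t,(.015,.08,.092),T(478,231)),(t,(-.015,.016,.092),T(538,269)),
(s,(.015,-.08,.088),S(660,190)),(s,(.015,.08,.088),S(484,132)),(s,(-.015,.016,.088),S(534,168)),
(s,(.031,-.105,.078),S(692,207)),(s,(-.031,-.105,.0),S(655,318)),(s,(-.031,.105,.0),S(432,234)),(s,(-.031,.105,.078),S(435,155))]
p,w=fit(r,[.494,-.253,-.08]); print('cap',w(p,(-.015,.016,.088)))
E
python3 fit2.py
```

```text
[ 0.4985  0.1927 -0.2715] [[-1.7, -3.4], [-0.2, -0.2], [0.9, 1.0], [-0.9, -0.5], [0.0, -0.2], [0.9, 0.1], [-0.8, 1.1], [0.2, 0.7], [0.7, 0.9]]
knob rest/stop [0.4599 0.1629 0.101 ] [0.5162 0.1473 0.101 ]
[ 0.4977 -0.2526 -0.0974] [[-0.9, -1.0], [-0.4, -4.2], [0.2, -0.1], [0.9, -0.1], [-0.6, 0.0], [-0.9, -0.3], [-0.4, -0.3], [0.7, 1.4], [-0.3, 1.1], [0.2, 1.3], [2.1, -0.2], [0.3, 2.6], [-2.1, 0.0], [-1.5, 0.8]]
cap [ 0.4844 -0.2353  0.088 ]
```

```bash
cat >> h.py <<'E'
def rel(p,yawx):
    "units row to reach world p with tool down, tool x at world angle yawx (rad)"
    st=monitor.state();R0=R.from_quat(st['tool_rot'])
    x=np.array([np.cos(yawx),np.sin(yawx),0]);z=np.array([0,0,-1.]);y=np.cross(z,x)
    R1=R.from_matrix(np.c_[x,y,z])
    d=R0.inv().apply(np.array(p)-st['position'])/.4
    a=(R0.inv()*R1).as_rotvec()/np.radians(120)
    print(np.round(np.r_[d,a],4).tolist()); return d,a
E
python3 - <<'E'
from h import *
rel([.45,-.25,.26],np.radians(-105.5));rel([.405,.178,.21],np.radians(-105.5))
E
```

```text
[-0.5888, -0.7634, -0.0718, 0.0, 0.0, 0.3339]
[-1.6087, -1.1059, 0.0532, 0.0, 0.0, 0.3339]
```

>>> {"method": "servo_tool", "body": {
  "moves": [
    [-0.589,-0.763,-0.07,0,0,0.334],
    [-0.589,-0.763,-0.07,0,0,0.334],
    [-0.589,-0.763,-0.07,0,0,0.334],
    [-0.589,-0.763,-0.07,0,0,0.334],
    [-0.589,-0.763,-0.07,0,0,0.334],
    [-0.589,-0.763,-0.07,0,0,0.334],
    [-0.589,-0.763,-0.07,0,0,0.334],
    [-0.589,-0.763,-0.07,0,0,0.334],
    [-0.589,-0.763,-0.07,0,0,0.334],
    [-0.589,-0.763,-0.07,0,0,0.334]
  ],
  "hand": 0
}}

```text
time_s: 3.15
position: [0.4489, -0.2517, 0.2591]
tool_rot: [-0.604, 0.797, 0.0, -0.0]
ft_force: [0.4, 0.4, 0.2]
opening: 0.0
```

Run:
```python
from h import *
print(monitor.state())
rel([.4,.179,.21],np.radians(-105.5))
```

```text
{'time_s': 3.15, 'qpos': array([ 4.19808340e-01,  2.73798194e-01,  4.06492009e-03,  1.86380061e+00,
       -5.82778986e-04,  1.00434660e+00, -1.42056025e+00]), 'joint_vel': array([-0.00255274,  0.00035731, -0.00712786, -0.00097225, -0.00119342,
       -0.00044228, -0.00202638]), 'joint_torque': array([-2.01723785e-01, -4.21518695e+01,  5.45838531e-01, -2.50018251e+01,
        9.81604418e-03,  2.02223477e-03,  7.82528194e-03]), 'position': array([ 0.44889489, -0.25170888,  0.2591241 ]), 'tool_rot': array([-6.03990579e-01,  7.96991378e-01,  8.71792688e-06, -3.50516858e-04]), 'ft_force': array([0.43601078, 0.35974618, 0.17999633]), 'moment': array([-0.04781871,  0.00286521, -0.03791813]), 'opening': 2.8055310042145933e-05}
[-1.0037, 0.4088, 0.1224, 0.0002, -0.0003, -0.0016]
```

>>> {"method": "servo_tool", "body": {
  "moves": [
    [-1.0,0.409,0.12,0,0,-0.0016],
    [-1.0,0.409,0.12,0,0,-0.0016],
    [-1.0,0.409,0.12,0,0,-0.0016],
    [-1.0,0.409,0.12,0,0,-0.0016],
    [-1.0,0.409,0.12,0,0,-0.0016],
    [-1.0,0.409,0.12,0,0,-0.0016],
    [-1.0,0.409,0.12,0,0,-0.0016],
    [-1.0,0.409,0.12,0,0,-0.0016],
    [-1.0,0.409,0.12,0,0,-0.0016],
    [-1.0,0.409,0.12,0,0,-0.0016]
  ]
}}

```text
time_s: 4.4
position: [0.3997, 0.1774, 0.2113]
tool_rot: [-0.605, 0.796, -0.0, -0.0]
ft_force: [0.5, -0.2, -0.8]
opening: -0.0003
```

Run:
```python
from h import *
print(monitor.state()['qpos'])
snap('scene','s1.png');snap('top','t1.png')
rel([.4,.179,.09],np.radians(-105.5))
```

```text
[-0.2316599   0.22098928 -0.3262586   2.0782542   0.09393039  0.85617812
 -2.45361817]
[-0.0032, -0.0, 0.3034, -0.0001, -0.0001, 0.0002]
```

View pics/s1.png

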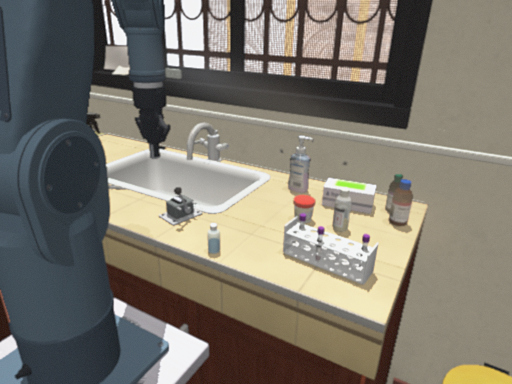

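>>> {"method": "servo_tool", "body": {
  "moves": [
    [0,0,0.15,0,0,0],
    [0,0,0.302,0,0,0],
    [0,0,0.302,0,0,0],
    [0,0,0.302,0,0,0],
    [0,-0.04,0.302,0,0,0],
    [0,-0.06,0.302,0,0,0],
    [0,-0.06,0.302,0,0,0],
    [0,-0.06,0.302,0,0,0]
  ]
}}

```text
time_s: 5.5
position: [0.4223, 0.1728, 0.0907]
tool_rot: [-0.606, 0.795, 0.0, 0.0]
ft_force: [0.1, 1.9, -0.3]
opening: 0.0001
```

Run:
```python
from h import *
for c,b in(('scene',(130,140,250,240)),('top',(150,170,260,270))):
    d=snap(c,'x.png');a=cv2.imread('pics/x.png')[b[1]:b[3],b[0]:b[2]]
    cv2.imwrite(f'pics/{c}2.png',cv2.resize(a,None,fx=5,fy=5,interpolation=cv2.INTER_CUBIC))
    print(proj(d,monitor.state()['position'])-np.array(b[:2]))
```

```text
[[36.48989732 59.30917901]]
[[40.95893975 70.24962817]]
```

View pics/scene2.png

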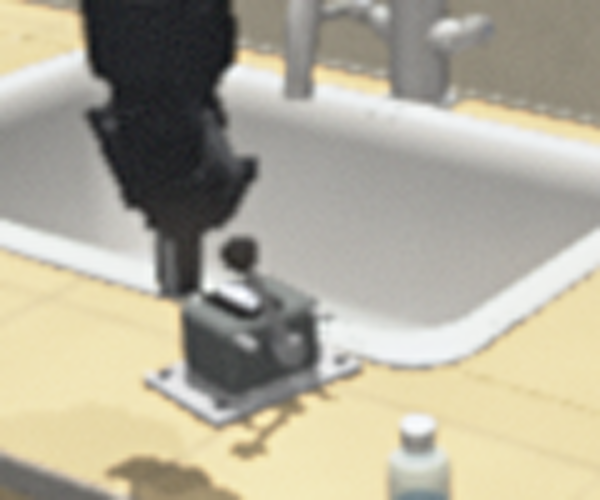

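View pics/top2.png

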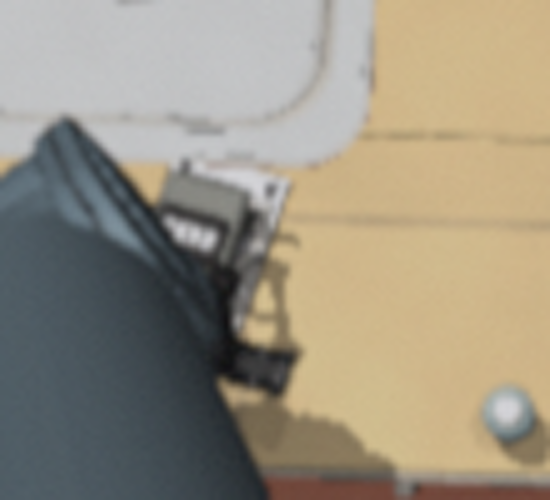

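>>> {"method": "servo_tool", "body": {
  "moves": [
    [0,-0.025,0,0,0,0],
    [0,-0.045,0,0,0,0],
    [0,-0.06,0,0,0,0],
    [0,-0.075,0,0,0,0],
    [0,-0.09,0,0,0,0],
    [0,-0.1,0,0,0,0],
    [0,-0.1,0,0,0,0]
  ]
}}

```text
time_s: 6.48
position: [0.4612, 0.1622, 0.0904]
tool_rot: [-0.606, 0.795, -0.0, 0.0]
ft_force: [-2.1, 0.2, 0.6]
opening: 0.0001
```

```bash
cat > look.py <<'E'
import sys
from h import *
n=sys.argv[1]
for c,b in(('scene',(130,140,250,240)),('top',(150,170,260,270))):
    d=snap(c,'x.png');a=cv2.imread('pics/x.png')[b[1]:b[3],b[0]:b[2]]
    cv2.imwrite(f'pics/{c}{n}.png',cv2.resize(a,None,fx=5,fy=5,interpolation=cv2.INTER_CUBIC))
st=monitor.state();d=st['position'][:2]-[.4985,.1927];print('counter xy',d@[.963,-.268],d@[.268,.963],st['ft_force'])
E
python3 look.py 3
```

```text
counter xy -0.02824419518202821 -0.03940035467691102 [-2.76171562  1.37726144  0.54778359]
```

View pics/scene3.png

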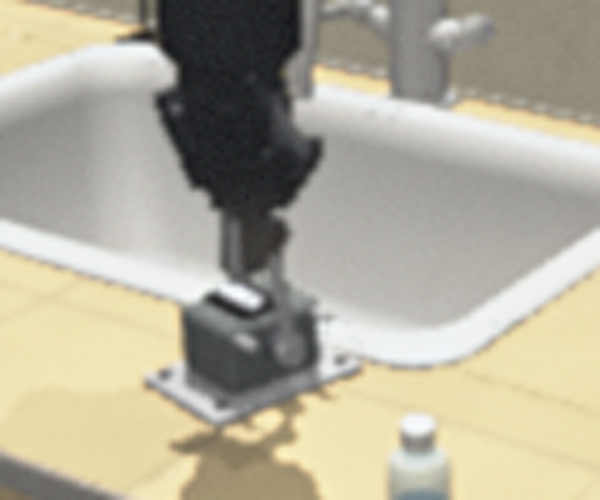

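>>> {"method": "servo_tool", "body": {
  "moves": [
    [0,-0.02,0,0,0,0],
    [0,-0.04,0,0,0,0],
    [0,-0.06,0,0,0,0],
    [0,-0.075,0,0,0,0],
    [0,-0.075,0,0,0,0]
  ]
}}

```text
time_s: 7.2
position: [0.4899, 0.1542, 0.0901]
tool_rot: [-0.606, 0.795, 0.0, -0.0]
ft_force: [-2.5, 1.5, 0.1]
opening: -0.0003
```

>>> {"method": "servo_tool", "body": {
  "moves": [
    [0,-0.005,0,0,0,0],
    [0,-0.01,0,0,0,0],
    [0,-0.01,0,0,0,0]
  ]
}}

```text
time_s: 7.58
position: [0.4933, 0.153, 0.0902]
tool_rot: [-0.607, 0.795, 0.0, -0.001]
ft_force: [-3.7, 0.8, -3.1]
opening: 0.0001
```

```bash
python3 look.py 4
```

```text
counter xy 0.005551995650759296 -0.03962770134318024 [-4.75593346  0.36970773 -3.64620014]
```

View pics/scene4.png

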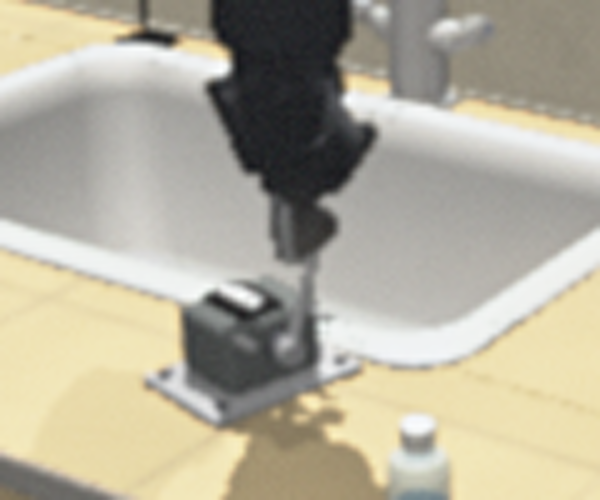

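>>> {"method": "servo_tool", "body": {
  "moves": [
    [0,-0.005,0,0,0,0],
    [0,-0.01,0,0,0,0],
    [0,-0.01,0,0,0,0]
  ]
}}

```text
time_s: 8.05
position: [0.4975, 0.1519, 0.0903]
tool_rot: [-0.606, 0.795, -0.0, -0.0]
ft_force: [-3.0, -0.9, -2.9]
opening: 0.0001
```

>>> {"method": "servo_tool", "body": {
  "moves": [
    [0,-0.005,0,0,0,0],
    [0,-0.01,0,0,0,0],
    [0,-0.01,0,0,0,0]
  ]
}}

```text
time_s: 8.43
position: [0.4984, 0.1516, 0.09]
tool_rot: [-0.607, 0.795, 0.001, -0.002]
ft_force: [-11.6, 2.0, 2.1]
opening: -0.0001
```

```bash
python3 look.py 5; python3 -c "
from h import *
for i in range(3): imaging.read_camera('top');print(monitor.state()['ft_force'])"
```

```text
counter xy 0.010917875067594179 -0.03962809455625474 [-12.1291197    1.42679314   1.20710213]
[-11.00527854   2.44878489   1.36284583]
[-11.56126552   1.45861505   1.76724457]
[-11.05735407   2.05777774   1.92654499]
```

View pics/scene5.png

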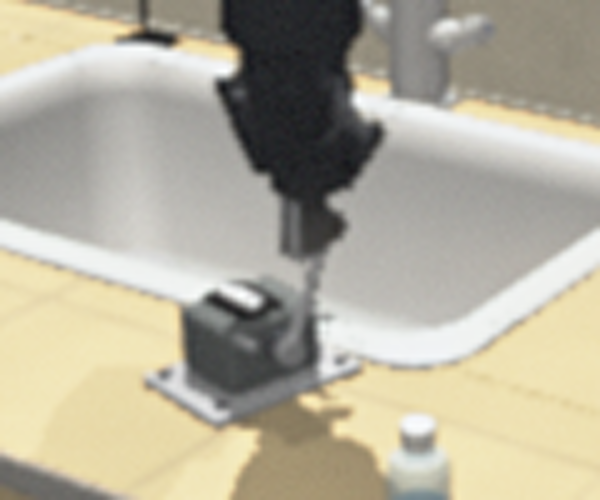

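View pics/top5.png

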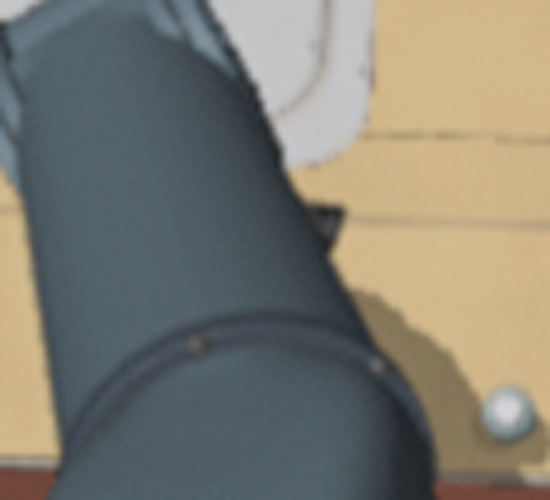

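Force jumped to about 12 N with little further travel: the lever is at its stop. Now I release it backwards.

>>> {"method": "servo_tool", "body": {
  "moves": [
    [0,0.14,0,0,0,0],
    [0,0.25,0,0,0,0],
    [0,0.25,0,0,0,0],
    [0,0.25,-0.1,0,0,0],
    [0,0.25,-0.25,0,0,0],
    [0,0.25,-0.4,0,0,0],
    [0,0.25,-0.4,0,0,0]
  ]
}}

```text
time_s: 9.55
position: [0.4104, 0.1792, 0.2563]
tool_rot: [-0.606, 0.796, -0.002, 0.007]
ft_force: [0.7, 0.3, 0.1]
opening: 0.0001
```

```bash
python3 look.py 6; python3 -c "
from h import *
rel([.4826,-.2353,.21],np.radians(-95.6))"
```

```text
counter xy -0.08398006635711872 -0.0390597152715552 [ 0.12773877 -0.99024852 -0.75847518]
[0.9453, -0.4557, 0.1036, -0.0019, 0.001, -0.0817]
```

View pics/scene6.png

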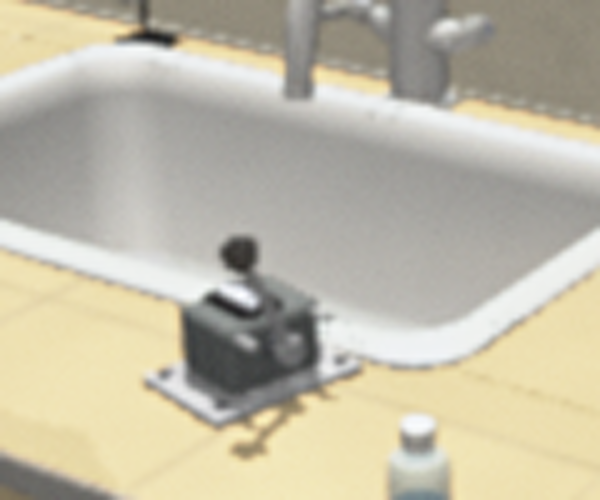

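>>> {"method": "servo_tool", "body": {
  "moves": [
    [0.945,-0.456,0.1,0,0,-0.082],
    [0.945,-0.456,0.1,0,0,-0.082],
    [0.945,-0.456,0.1,0,0,-0.082],
    [0.945,-0.456,0.1,0,0,-0.082],
    [0.945,-0.456,0.1,0,0,-0.082],
    [0.945,-0.456,0.1,0,0,-0.082],
    [0.945,-0.456,0.1,0,0,-0.082],
    [0.945,-0.456,0.1,0,0,-0.082],
    [0.945,-0.456,0.1,0,0,-0.082],
    [0.945,-0.456,0.1,0,0,-0.082]
  ],
  "hand": 0.5
}}

```text
time_s: 10.9
position: [0.481, -0.2337, 0.21]
tool_rot: [-0.673, 0.739, 0.001, -0.0]
ft_force: [-0.4, 0.3, 0.4]
opening: 0.0428
```

```bash
cat > look2.py <<'E'
import sys
from h import *
n=sys.argv[1]
for c,b in(('scene',(260,150,400,290)),('top',(290,170,400,280))):
    d=snap(c,'x.png');a=cv2.imread('pics/x.png')[b[1]:b[3],b[0]:b[2]]
    cv2.imwrite(f'pics/{c}{n}.png',cv2.resize(a,None,fx=4.2,fy=4.2,interpolation=cv2.INTER_CUBIC))
    print((proj(d,monitor.state()['position'])-np.array(b[:2]))*4.2)
st=monitor.state();print(st['position'],st['ft_force'],st['opening'],st['qpos'])
E
python3 look2.py 7;python3 -c "
from h import *
rel([.4835,-.2353,.11],np.radians(-95.6))
rel([.4835,-.2353,.072],np.radians(-95.6))"
```

```text
[[273.39628628 136.79778449]]
[[226.5779473  197.67237786]]
[ 0.48117465 -0.23395088  0.21043521] [ 0.38211741 -0.29294444 -0.27827387] 0.042559348546851734 [ 0.42381345  0.36847632 -0.06896593  1.86084316  0.03108408  0.91345497
 -1.32396079]
[0.0029, -0.0061, 0.2511, 0.0, 0.0001, 0.002]
[0.0029, -0.0061, 0.3461, 0.0, 0.0001, 0.002]
```

View pics/scene7.png

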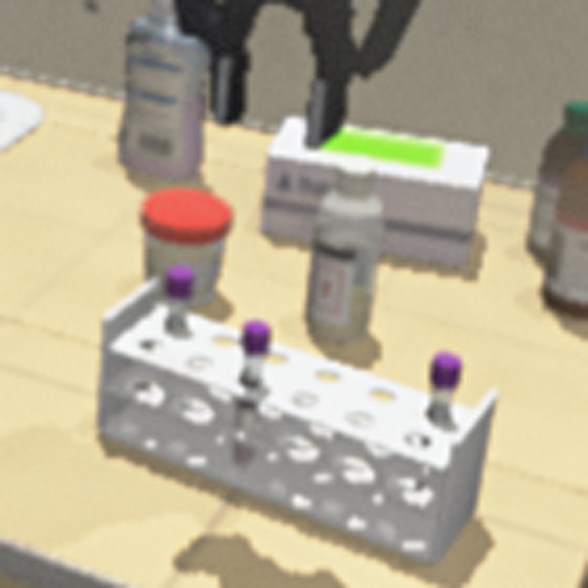

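View pics/top7.png

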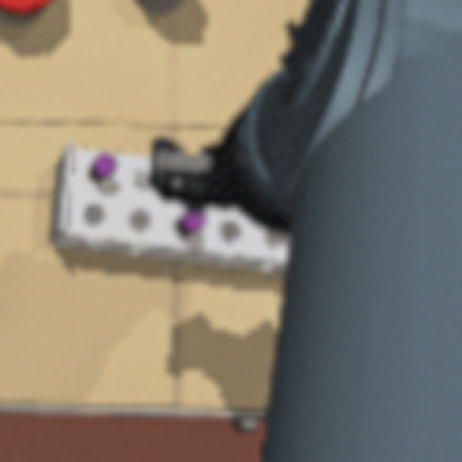

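>>> {"method": "servo_tool", "body": {
  "moves": [
    [0.003,-0.006,0.12,0,0,0.002],
    [0.003,-0.006,0.22,0,0,0.002],
    [0.003,-0.006,0.25,0,0,0.002],
    [0.003,-0.006,0.25,0,0,0.002],
    [0.003,-0.006,0.25,0,0,0.002]
  ]
}}

```text
time_s: 11.62
position: [0.4845, -0.2369, 0.1121]
tool_rot: [-0.671, 0.741, -0.001, 0.001]
ft_force: [-0.4, -0.1, -0.1]
opening: 0.0426
```

```bash
python3 look2.py 8
```

```text
[[263.23146369 303.52529746]]
[[198.09251759 216.05723827]]
[ 0.48434202 -0.2369552   0.11196886] [ 0.55301789 -0.17133506  0.16389707] 0.04291817821454006 [ 0.42007223  0.51513134 -0.06225895  1.92153624  0.04753967  0.70361121
 -1.3408554 ]
```

View pics/scene8.png

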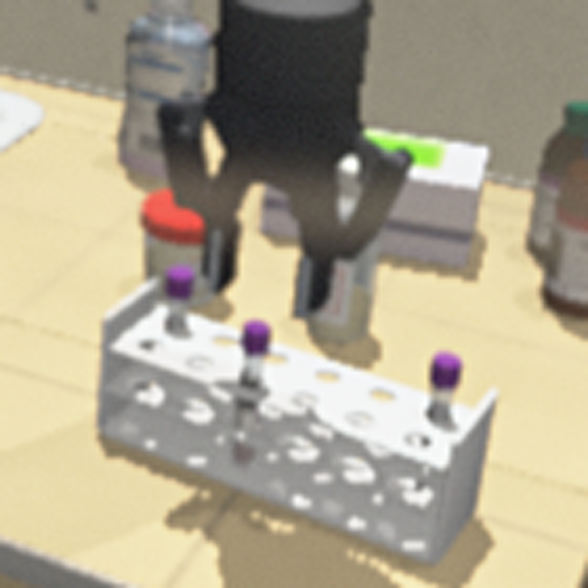

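View pics/top8.png

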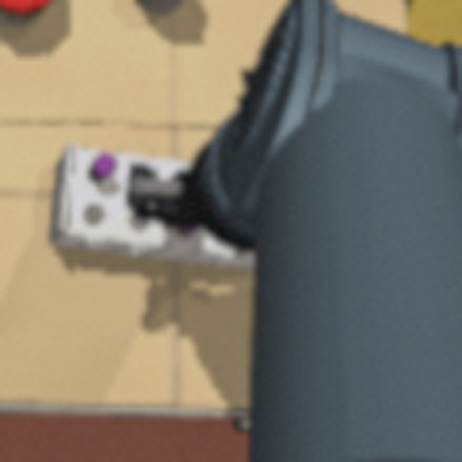

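>>> {"method": "servo_tool", "body": {
  "moves": [
    [-0.004,0,0.04,0,0,0],
    [-0.004,0,0.08,0,0,0],
    [-0.004,0,0.102,0,0,0],
    [-0.004,0,0.102,0,0,0],
    [-0.004,0,0.102,0,0,0]
  ]
}}

```text
time_s: 12.35
position: [0.4836, -0.2351, 0.0697]
tool_rot: [-0.671, 0.742, -0.0, 0.0]
ft_force: [0.3, -0.4, 0.5]
opening: 0.0429
```

```bash
python3 look2.py 9
```

```text
[[252.39470904 370.16417173]]
[[183.15508397 225.44167763]]
[ 0.48380251 -0.23514767  0.07006842] [-0.30795341  0.00797337 -1.09467455] 0.04244516775844873 [ 0.41389905  0.58415078 -0.05817602  1.93892171  0.05534232  0.61921142
 -1.3503765 ]
```

View pics/scene9.png

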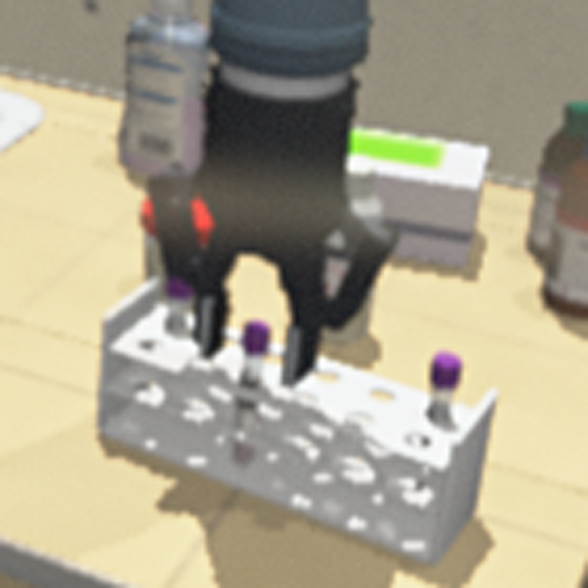

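>>> {"method": "servo_tool", "body": {
  "moves": [
    [0,0,0,0,0,0],
    [0,0,0,0,0,0],
    [0,0,0,0,0,0],
    [0,0,0,0,0,0],
    [0,0,0,0,0,0],
    [0,0,0,0,0,0]
  ],
  "hand": 0,
  "grip_force": 30
}}

```text
time_s: 13.2
position: [0.4838, -0.2351, 0.07]
tool_rot: [-0.671, 0.741, -0.0, 0.0]
ft_force: [0.8, 1.4, 5.4]
opening: 0.0159
```

```bash
python3 look2.py 10
```

```text
[[252.23742954 370.0875062 ]]
[[182.96878824 225.45893879]]
[ 0.48380136 -0.23503718  0.06996882] [0.24836656 1.1512811  5.98497462] 0.015371022695044086 [ 0.41381356  0.58432293 -0.05825361  1.93894966  0.05530731  0.61914826
 -1.35036792]
```

View pics/scene10.png

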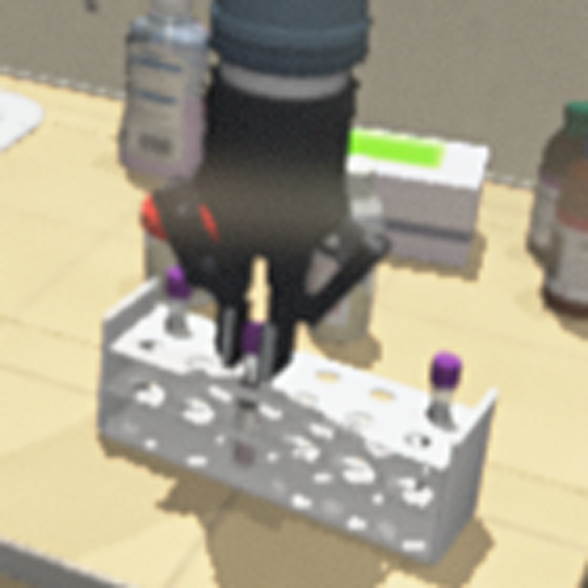

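>>> {"method": "servo_tool", "body": {
  "moves": [
    [0,0,-0.02,0,0,0],
    [0,0,-0.06,0,0,0],
    [0,0,-0.11,0,0,0],
    [0,0,-0.17,0,0,0],
    [0,0,-0.23,0,0,0],
    [0,0,-0.29,0,0,0],
    [0,0,-0.36,0,0,0],
    [0,0,-0.45,0,0,0],
    [0,0,-0.55,0,0,0],
    [0,0,-0.65,0,0,0],
    [0,0,-0.7,0,0,0],
    [0,0,-0.7,0,0,0]
  ],
  "grip_force": 40
}}

```text
time_s: 14.8
position: [0.484, -0.2353, 0.3519]
tool_rot: [-0.671, 0.742, -0.002, 0.001]
ft_force: [-0.1, 0.0, 0.1]
opening: 0.015
```

```bash
python3 look2.py 11
```

```text
[[ 306.50291122 -133.7906026 ]]
[[287.96993625 152.64420085]]
[ 0.48282357 -0.2347812   0.34918475] [ 0.1529253  -1.13412969 -0.57172623] 0.014905621001332784 [ 0.42253465  0.23602787 -0.06508326  1.68760959  0.01628851  1.21939492
 -1.31698863]
```

View pics/x.png

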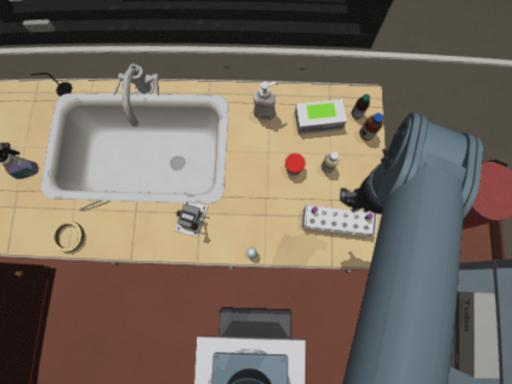

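View pics/scene11.png

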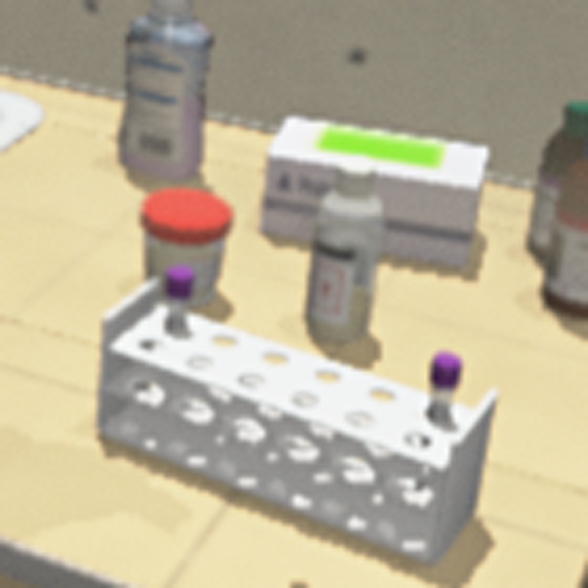

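>>> {"method": "servo_tool", "body": {
  "moves": [
    [0,0,0,0.06,0,0],
    [0,0,0,0.12,0,0],
    [0,0,0,0.18,0,0],
    [0,0,0,0.24,0,0],
    [0,0,0,0.3,0,0],
    [0,0,0,0.35,0,0],
    [0,0,0,0.375,0,0],
    [0,0,0,0.375,0,0],
    [0,0,0,0.375,0,0],
    [0,0,0,0.375,0,0]
  ]
}}

```text
time_s: 16.15
position: [0.484, -0.2349, 0.3499]
tool_rot: [-0.62, 0.685, -0.284, 0.257]
ft_force: [-0.3, -0.4, -0.1]
opening: 0.0149
```

Run:
```python
from h import *
st=monitor.state(); z=R.from_quat(st['tool_rot']).apply([0,0,1]);print(st['position'],z,np.degrees(np.arccos(-z[2])),st['qpos'],st['ft_force'],st['opening'])
g=st['position']-.019*z
bx={'scene':(200,40,400,190),'top':(310,140,420,250)}
for c,b in bx.items():
    d=snap(c,'x.png');a=cv2.imread('pics/x.png')[b[1]:b[3],b[0]:b[2]]
    cv2.imwrite(f'pics/{c}12.png',cv2.resize(a,None,fx=4,fy=4,interpolation=cv2.INTER_CUBIC))
    print(c,((proj(d,[g,g+.004*z+0,g+.084*z])-np.array(b[:2]))*4).round().tolist())
```

```text
[ 0.48395502 -0.23492862  0.34993388] [ 0.70333776 -0.07018143 -0.7073829 ] 44.97762240701592 [ 0.51689985 -0.07552627  0.04861112  2.27925141 -1.0102738   0.38099445
 -0.24968323] [-0.28465442 -0.36064881 -0.09668364] 0.014896759327451247
scene [[524.0, 291.0], [525.0, 295.0], [559.0, 382.0]]
top [[200.0, 283.0], [199.0, 279.0], [180.0, 200.0]]
```

View pics/scene12.png

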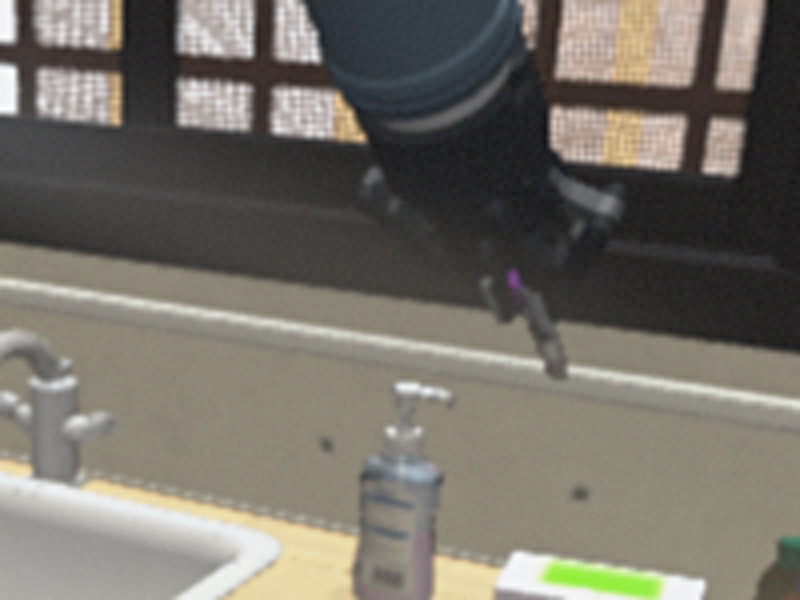

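View pics/top12.png

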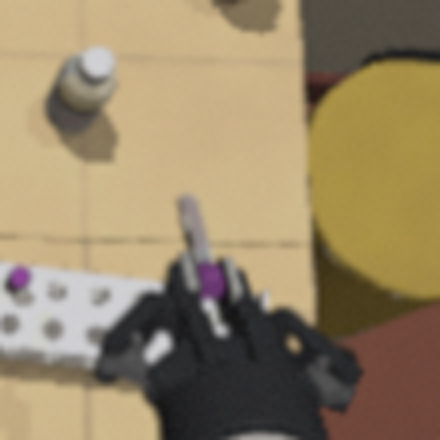

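Run:
```python
from h import *
s=imaging.read_camera('scene');t=imaging.read_camera('top')
S=lambda x,y:[200+x/4,40+y/4]
T=lambda x,y:[310+x/4,140+y/4]
a=tri(s,S(515,282),t,T(209,283));b=tri(s,S(559,373),t,T(186,199));v=a[0]-b[0]
print(a,b,np.linalg.norm(v),np.degrees(np.arccos(v[2]/np.linalg.norm(v))))
print(monitor.state()['joint_vel'].round(3),monitor.state()['time_s'])
```

```text
(array([ 0.46814362, -0.2333594 ,  0.36906843]), np.float64(0.007566877901325641)) (array([ 0.52861695, -0.24038145,  0.30974204]), np.float64(0.0027673425246247246)) 0.08500561229719847 45.74031663760262
[-0.002 -0.003  0.002  0.002 -0.004 -0.001  0.004] 16.35
```

>>> {"method": "servo_tool", "body": {
  "moves": [
    [0,0,0,0,0,0],
    [0,0,0,0,0,0],
    [0,0,0,0,0,0],
    [0,0,0,0,0,0]
  ]
}}

```text
time_s: 16.85
position: [0.4834, -0.235, 0.3497]
tool_rot: [-0.62, 0.685, -0.284, 0.257]
ft_force: [0.2, -0.1, -0.6]
opening: 0.0147
```

Run:
```python
from h import *
snap('scene','fin_s.png');snap('top','fin_t.png')
```

```text
(no output)
```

View pics/fin_s.png

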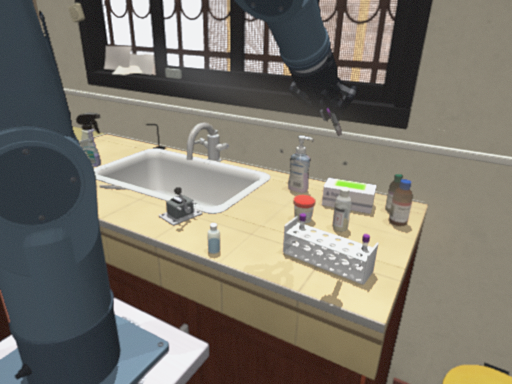

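View pics/fin_t.png

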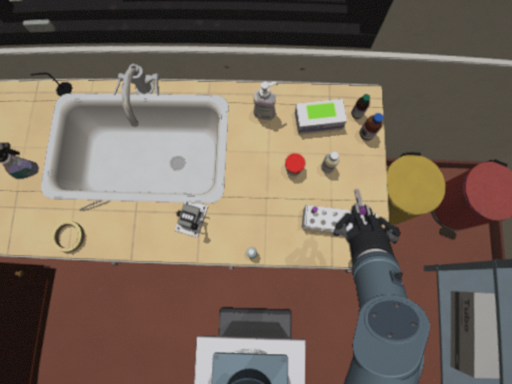

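```bash
python3 -c "
from h import *
print(monitor.state()['opening']);print(job.sign_off())"
```

```text
0.015088683876457457
the job is handed in; nothing more can be done
None
```

I did both parts in the order asked and handed the job in at about 17 s, with the gripper still holding the tube raised and tilted. Sign-off gave no verdict.

- **Counter:** I pushed the lever over with the shut fingers until the force rose from about 4 N to about 12 N and the fingers almost stopped advancing. I took this as its stop. After I backed away, the picture showed the lever standing at its rest position again.
- **Tube:** I gripped the near-row tube by its cap, lifted it straight up about 28 cm and tilted it. The arm's pose says 45.0° from upright; the two cameras say 45.7°. The lower end of the tube is about 0.31 m above the worktop, and the arm was at rest.
- **Other things:** In the last pictures the other two tubes, vial, cup and bottle appear where they were. I judged this by eye and did not measure it.

**Checks that disagreed:**
- **Grip opening:** It read about 15 mm on a cap given as 16.6 mm. It stayed steady, and the pictures show the tube lined up with the fingers.
- **Cap position:** The two cameras' sight lines to the cap in the final pose missed each other by 7.6 mm, because the fingers partly hide it. The camera tilt figure is therefore approximate.

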